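# Set a guide strip on the slab-rolling board and prove its clamp tight

### The arm

A 6-joint arm with a two-finger parallel gripper is mounted at the origin on the work surface. World frame = base frame: x ahead of the robot, y to its left, z up, the work surface at z = 0. Lengths are in mm, angles in rad, forces in N, time in s.
With the tool pointing down it reaches from about 275 to 825 mm from the base axis. Payload 5.2 kg.
Tool frame: the origin (TCP) lies on the centre line of the jaws, within the pads' length; the fingertips stand 25 mm ahead of it and the grasp point (between the pads) lies 6 mm ahead of it (bot.nose_length is the distance from the TCP to the fingertips, in mm); z points along the fingers, y is the line along which they close (so a half turn about z gives the same grasp; the last joint's range is limited). The gripper opens to 93 mm and grips with 3 to 60 N. Pads are 15 mm wide; open, the fingers measure 128 mm over their backs; the gripper's body (75 mm by 188 mm) begins 65 mm behind the grasp point.
Start: joints at [-1.347, 0.259, 1.535, -0, 1.348, -0.203], TCP at [227.699, -500.658, 243.653] pointing down, gripper open.
Joint ranges: [-3.14, 3.14], [-0.91, 2.08], [0.19, 2.58], [-1.22, 4.36], [0.22, 2.71], [-3.12, 3.12]. Speed limits (rad/s): [2.57, 2.57, 3.14, 3.14, 3.14, 3.14].

### API

Orientations are given as [roll, pitch, yaw] about the fixed x, y, z axes, in that order (R = Rz(yaw) Ry(pitch) Rx(roll)).
In Python, from rig import bot, capture, calibration, trace, spot_point gives the robot as it stands.
- The arm moves only by the tool step_arm, never from a script. Its argument "series" is a list of rows, each a list of 7 numbers: the shift along the world's x, y, z scaled (see below), then the turn, a rotation vector about the world's x, y, z scaled (see below), then the opening, from 0 (shut) to 1 (fully open). A call has 1 to 12 rows; each row shifts and turns the commanded pose from where the row before left it; what a row does not reach is not made up. The controller multiplies each number of a shift by 100 cm and each number of a turn by pi/2 rad. A row lasts 1/8 s, in which the tool goes at most 62.5 mm and 10.7 degrees, less where a joint would pass 70% of its speed; a pose out of reach is approached as far as the arm can. A call with a number of a shift or a turn outside -1 to 1 is refused whole. A call with a gripper value outside its range is refused whole. The fingers move at their own pace and stop on an object; "force" is the grip in N (left out, the last holds). Time passes only in rows, so rows that do not move let the fingers close. It gives the time, the measured TCP pose, the force, the opening and the grip force at its end, in the units of the state.
- bot.state(): the state, without advancing time (a new reading comes with each control period).
- capture(name): name is "scene" or "top"; returns the picture (400x640x3 uint8, red, green, blue); there is no depth.
- calibration(name): a dict with "camera_matrix" (3x3 intrinsics, pixels), "D" ([k1, k2, p1, p2, k3] as OpenCV has them; the pictures are not rectified), "xyz" and "orientation" of the camera in the world. Camera axes: x right, y down, z forward; pixel columns grow to the right and rows downward; lengths in mm; the calibration is good to about 2 mm. A picture is of the moment at which its call begins. calibration takes no time and is no camera call.
- bot.sign_off(): hands the job in; it is judged then, once.
Trained networks look in the newest picture that a camera, given by its name, has taken for a name from the list of things; names that differ only in an ending like _2 or _b are one class to them, and where a whole thing is asked for, a point or a joint stands for the part that bears it (a point fixed in the world has none). Each returns a list of dicts, best first, with "p" (0 to 1); they miss things now and then, are a little off and sometimes report something else, mostly with a low value. They report only what shows in the picture. A call takes as long as a camera call. They do not tell look-alikes from the thing itself.
- trace(target, camera): "mask" (400x640 bool, what is visible of it) and "box" ([left, top, width, height] in pixels, round what is visible of it).
- spot_point(target, camera): "location" ([column, row] in pixels: a listed point, or the origin of a listed thing).
The state is a dict: "time_s": time; "joint_pos": joint angles; "qd": joint speeds; "tau": joint torques, N m; "ee_pos": TCP position; "tool_rot": TCP orientation; "wrist_force": force on the tool from outside, world axes, zero at the start; "moment": the same for the moment, N m; "opening": opening from 0.0 (shut) to 1.0 (fully open); "gripper_force": force on a finger pad.
Only numpy, scipy, OpenCV 4.12 (cv2) and the standard library are available. Lean on these libraries where they do the work, as an engineer would, in place of code of your own. Each camera call takes 0.05 s, during which the arm holds its last target. There are 200 camera calls.

### The job

Slide the loose left-hand guide strip fully up against the fence, then turn the bar of the red clamp clockwise (seen from above) until its screw bites. Lean on the bar the same way with a firm half newton-metre, about 12 N near the bar's end, and keep it there for two seconds to see that the screw holds and turns no further; do not force it harder than that calls for. Then let go without backing the screw off, leaving the blue clamp untouched and the vase, rolling pin and spray bottle where they are.

Things in the scene. Friction and masses are not known exactly. Their poses are not given: they have to be found in the camera images.
- station: slab-rolling board of plywood, 280 mm (x) by 340 mm (y), on bearers, fixed; top 54 mm above the table. Origin on the table under its centre; +x points away from the robot to a dark fence (20 mm thick, 26 mm high) across the far end, +y left. A brown guide strip lies along each side (centre lines y = +125 and -125 mm); the right one is already set and held by the blue clamp
- fence (a point): the point on the near face of the fence (its x axis is the station's x) where the far end of the left strip must come to rest, on the strip's centre line and at its mid-height, 60 mm above the table
- strip (a joint): slide of the left guide strip along the station's x, in m: 0 = fully against the fence (it can go no further), negative = short of it (starts 12 to 32 mm short). Slides with about 1.5 N of friction and stays where left.
- strip_end (a point): centre of the near end face (towards the robot) of the left guide strip: 275 mm long, 35 mm wide, 12 mm thick (54 to 66 mm above the table); x axis along the strip to the fence, y across. This end overhangs the board's near edge by 15 mm or more, so it can be pushed squarely with closed fingers
- bar_mid (a point): centre of the steel cross bar of the red G-clamp, on the screw's upright axis (station x = -20, y = +125 mm), 195 mm above the table; x axis along the bar. Bar level, 8 mm thick, 100 mm long, pinned at its middle in a screw head 18 mm across, 24 mm high. Below it: red boss 28 mm across, top at 158 mm, and red jaw, top at 150 mm, leading left; nothing else higher within 50 mm of the axis
- bar_end_a (a point): centre of the ball on one end of the red clamp's bar, 50 mm from the screw's axis (+x along the bar)
- bar_end_b (a point): centre of the ball on the other end of the red clamp's bar, 50 mm from the screw's axis (-x along the bar)
- jaw (a joint): height of the red clamp's rubber-capped pad, in m: 0 = the pad bears on the strip (the screw's bite), negative = still clear of it. The screw moves it 3 mm a turn, tightening clockwise seen from above. At the start the screw is 0.45 to 1.2 rad short of its bite (a gap of 0.2 to 0.6 mm, too small to measure well), so the bar's direction at the bite must be felt
- screw_head (a point): top centre of the red clamp's screw head, on the screw's axis, 207 mm above the table. The screw runs with about 0.04 N m of friction, stops at the bite (beyond it only the give of joint bar remains), and stays where it is left
- bar (a joint): springy give of the bar against the screw, from the rubber cap on the clamp's pad, in rad, positive clockwise: 0 when let go, 0.02 rad (1 mm at the bar's end) under half a newton-metre, in proportion (25 N m per rad); it springs back when let go
- blue_clamp: the other G-clamp, blue, same size and with the same bar at the same height, over the right strip at station x = -20, y = -125 mm; already tight, not to be touched. Origin at the station's origin.
- vase_mid (a point): centre of the dark clay vase (140 mm high, 70 mm across) standing on the board between the strips, its top 194 mm above the table; 70 mm above its foot, z up
- pin_mid (a point): centre of the wooden rolling pin (280 mm long, 42 mm thick) lying on the table to the right of the board; x axis along it
- bottle_mid (a point): point on the axis of the white spray bottle with red nozzle (76 mm across, 203 mm high) on the table to the left of the board, 100 mm above its foot; z up
There are look-alikes about, which are no part of the job. Several things look just like the part that bears bottle_mid: the one meant starts farthest to the robot's left.

How it is judged (in metres and radians):
On the way, in this order (a step that is already met when the one before it is completed fails the run):
1. the left guide strip lies against the fence (within 2.5 mm) (value of joint strip above -0.0025 m), for 0.2 s.
2. with the strip at the fence and the red clamp's pad bearing on it, the bar is loaded clockwise with 0.35 to 0.8 N m for a full second (value of joint bar between 0.014 and 0.032 rad and value of joint jaw above -0.0001 m and value of joint strip above -0.0025 m), for 1 s.
At the end, for the whole second after the job is handed in: The strip lies within 2.5 mm of the fence, the red clamp's pad bears on it (screw not backed off: pad within 0.1 mm, a fifth of a radian of the screw), and the bar is let go (give below 0.004 rad); vase, rolling pin and spray bottle are within 15 mm of where they were, vase and bottle upright (value of joint strip above -0.0025 m and value of joint jaw above -0.0001 m and value of joint bar between -0.004 and 0.004 rad and distance of each of vase_mid, pin_mid, bottle_mid from where it was at the start of the episode below 0.015 m and angle between each of vase_mid, bottle_mid's own z axis and vertical below 0.2 rad); the robot touches nothing.
It fails at once if the red clamp is forced: more than 0.9 N m on its bar, either way (value of joint bar above 0.036 rad or value of joint bar below -0.036 rad).
It fails at once if the blue clamp is touched (contact force between any of the arm, the fingers and blue_clamp above 1 N).
It fails at once if the vase, rolling pin or spray bottle is moved more than 15 mm (distance of any of vase_mid, pin_mid, bottle_mid from where it was at the start of the episode above 0.015 m).
It also fails if it takes over 72 s, if anything falls off the work surface, if the arm or the gripper's body presses on something with over 40 N, if the wrist force passes 120 N, or if a joint passes its speed limit or range.

## Working session

There is one attempt and no reset: what is moved stays moved. The work goes in short steps, Python scripts to look and compute and a tool call to move; the robot and the scene stay as the last step left them, time stands still between calls to the robot, and variables do not carry over. Pictures are saved under pics/ and viewed, at most 10 in all, crops included, and the job is handed in when it is done.

Besides the shell and the picture viewer there is one more tool, called after "Request:" by a JSON object that holds its "method" and its "body", one argument or row to a line. step_arm: Moves the arm, as the interface text tells. Shifts and turns lie within -1 to 1; 1 stands for 100 cm of shift or pi/2 rad of turn. Its arguments: {"type":"object","properties":{"series":{"type":"array"},"force":{"type":"number"}},"required":["series"]}

```bash
mkdir -p pics; cat > h.py <<'E'
import numpy as np,cv2
from scipy.spatial.transform import Rotation as Ro
from rig import bot,capture,calibration,trace,spot_point
def cam(n):
    c=calibration(n);return np.array(c["camera_matrix"],float),np.array(c["D"],float),np.array(c["xyz"],float),Ro.from_euler('xyz',c["orientation"]).as_matrix()
def ray(n,uv):
    K,D,t,R=cam(n);p=cv2.undistortPoints(np.array([[uv]],float),K,D)[0,0]
    return t,R@np.array([p[0],p[1],1])
def onz(n,uv,z):
    t,d=ray(n,uv);return t+d*(z-t[2])/d[2]
def proj(n,X):
    K,D,t,R=cam(n);return cv2.projectPoints(((np.atleast_2d(X)-t)@R),np.zeros(3),np.zeros(3),K,D)[0][:,0]
E
python3 - <<'E'
from h import *
for n in("scene","top"):
    im=capture(n);cv2.imwrite(f"pics/{n}0.png",im[:,:,::-1])
    print(n,calibration(n))
    for t,z in(("strip_end",60),("bar_mid",195),("bar_end_a",195),("bar_end_b",195),("screw_head",207),("fence",60),("station",0),("blue_clamp",0),("vase_mid",124),("bottle_mid",100),("pin_mid",21)):
        for d in spot_point(t,n)[:4]: print(t,np.round(d["location"],1),round(d["p"],2),onz(n,d["location"],z).round(1))
print(bot.state())
E
```

```text
scene {'camera_matrix': array([[482.20239133,   0.        , 319.94919809],
       [  0.        , 482.20239133, 206.43223673],
       [  0.        ,   0.        ,   1.        ]]), 'D': array([-0.00287925,  0.        ,  0.        ,  0.        ,  0.        ]), 'xyz': array([1385.27933573, -154.66814142, 1337.88222841]), 'orientation': array([-2.55238108,  0.01300187,  1.35578352])}
strip_end [346.6 179.8] 0.63 [463.2 119.9  60. ]
bar_mid [366.5 192.2] 0.44 [617.1 136.3 195. ]
bar_end_a [381.1 196.7] 0.68 [641.9 173.  195. ]
bar_end_a [347.6 190.5] 0.42 [599.1  84.3 195. ]
bar_end_a [374.  255.8] 0.23 [822.2 100.5 195. ]
bar_end_b [381.1 196.7] 0.68 [641.9 173.  195. ]
bar_end_b [347.6 190.5] 0.42 [599.1  84.3 195. ]
bar_end_b [374.  255.8] 0.23 [822.2 100.5 195. ]
screw_head [366.1 193.8] 0.49 [630.4 130.6 207. ]
screw_head [441.8 184.4] 0.18 [646.9 353.1 207. ]
fence [378.7 254.7] 0.75 [755.2 145.3  60. ]
fence [365.7 192.3] 0.43 [526.2 168.   60. ]
station [328.  241.9] 0.91 [646.1  15.2   0. ]
vase_mid [323.2 235.4] 0.58 [690.3  -9.4 124. ]
bottle_mid [440.2 184.5] 0.87 [576.3 396.1 
[... 1166 characters left out ...]

{'time_s': 1.2, 'joint_pos': array([-1.34683174e+00,  2.58565338e-01,  1.53501465e+00, -2.42357254e-05,
        1.34798589e+00, -2.02838720e-01]), 'qd': array([ 9.44759838e-04,  1.22948491e-04, -7.21513858e-04, -1.75097147e-05,
       -1.39094259e-03,  2.45101198e-03]), 'tau': array([-7.28968334e-04, -4.37216020e+01, -2.84303337e+01,  7.17168627e-02,
        3.12090176e-02,  1.78948841e-05]), 'ee_pos': array([ 227.67410588, -500.66398836,  243.66552057]), 'tool_rot': array([3.14157120e+00, 2.85444373e-05, 4.26808659e-01]), 'wrist_force': array([0.92158805, 0.43208794, 0.26101312]), 'moment': array([ 0.052796  , -0.03486307,  0.03323314]), 'gripper_force': 0.0, 'opening': 1.0002653786207512}
```

```bash
python3 - <<'E'
import cv2
a=cv2.imread("pics/top0.png");b=cv2.imread("pics/scene0.png")
cv2.imwrite("pics/top0c.png",cv2.resize(a[120:280,160:360],None,fx=4,fy=3.75)[:600])
cv2.imwrite("pics/scene0c.png",cv2.resize(b[130:290,270:470],None,fx=4,fy=3.75))
E
```

```text
(no output)
```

View pics/top0c.png

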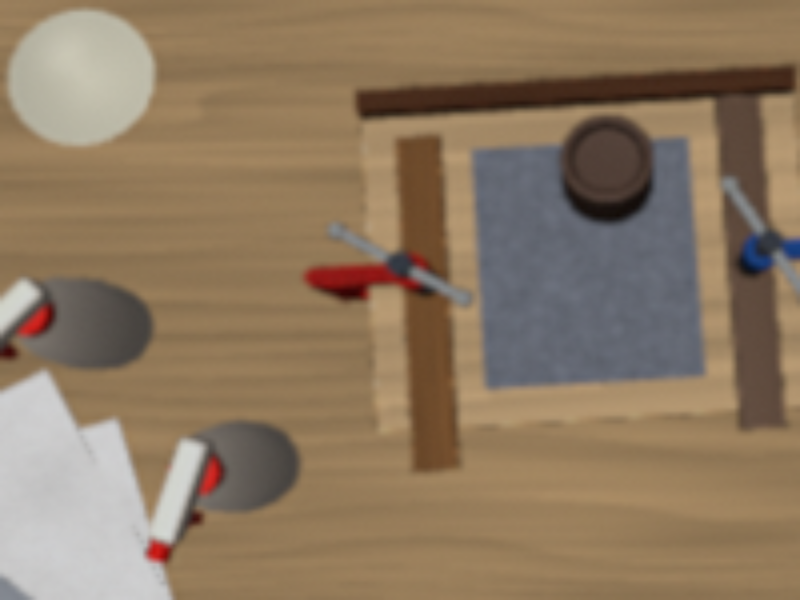

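View pics/scene0c.png

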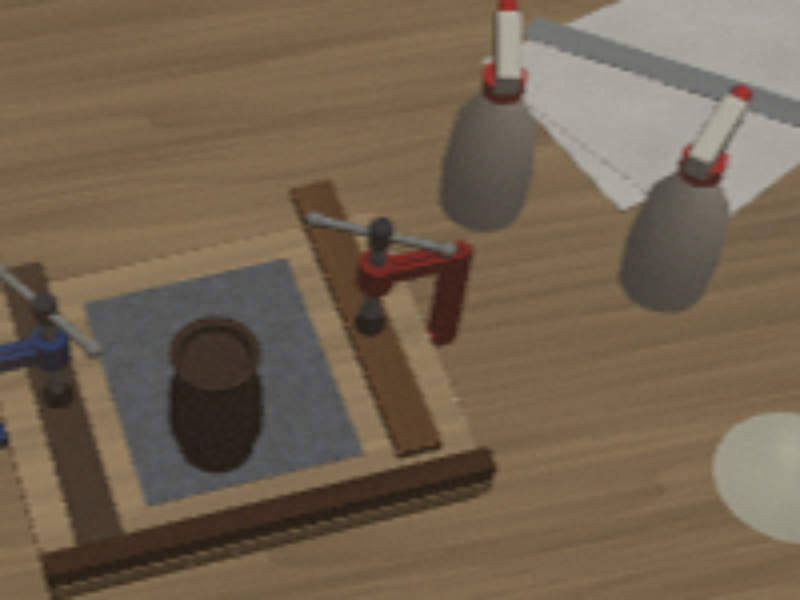

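The top view shows the left strip from near end ≈(269,245) to far end ≈(265,157). The red bar runs from ≈(244,181) to (277,199), and the vase is at ≈(311,165). The scene view agrees: the red jaw leads left and the bar is clear. The bottle that counts is the far-left one; its look-alike stands nearer the strip.

```bash
python3 - <<'E'
from h import *
px=lambda x,y:(160+x/4,120+y/3.75)
sc=lambda x,y:(270+x/4,130+y/3.75)
for nm,n,p,z in [("Lnear","top",px(436,468),66),("Lfar","top",px(419,138),66),("Rnear","top",px(762,425),66),("Rfar","top",px(738,98),66),
 ("barL","top",px(337,230),195),("barR","top",px(466,298),195),("head","top",px(402,262),207),("fenceL","top",px(358,110),80),("fenceR","top",px(793,88),80),
 ("barL","scene",sc(450,249),195),("barR","scene",sc(312,218),195),("head","scene",sc(380,228),207),("Lnear","scene",sc(312,188),66),("Lfar","scene",sc(418,449),66)]:
    print(nm,n,onz(n,p,z).round(1))
E
```

```text
Lnear top [465.5 121.9  66. ]
Lfar top [735.7 136.7  66. ]
Rnear top [ 498.8 -124.9   66. ]
Rfar top [ 767.8 -110.4   66. ]
barL top [641.6 174.8 195. ]
barR top [591.7  86.8 195. ]
head top [616.7 128.6 207. ]
fenceL top [756.4 181.8  80. ]
fenceR top [ 772.6 -151.4   80. ]
barL scene [641.7 177.3 195. ]
barR scene [591.1  87.5 195. ]
head scene [619.5 130.3 207. ]
Lnear scene [469.9 122.8  66. ]
Lfar scene [739.3 136.3  66. ]
```

Request:
{"method": "step_arm", "body": {
  "series": [
    [0.017,0.052,0,0,0,-0.02,0],
    [0.017,0.052,0,0,0,-0.02,0],
    [0.017,0.052,0,0,0,-0.02,0],
    [0.017,0.052,0,0,0,-0.02,0],
    [0.017,0.052,0,0,0,-0.02,0],
    [0.017,0.052,0,0,0,-0.02,0],
    [0.017,0.052,0,0,0,-0.02,0],
    [0.017,0.052,0,0,0,-0.02,0],
    [0.017,0.052,0,0,0,-0.02,0],
    [0.017,0.052,0,0,0,-0.02,0],
    [0.017,0.052,0,0,0,-0.02,0],
    [0.017,0.052,0,0,0,-0.02,0]
  ],
  "force": 20
}}

```text
time_s: 2.7
ee_pos: [432.1, 125.2, 244.0]
tool_rot: [3.141, -0.001, 0.049]
wrist_force: [0.3, -0.7, 0.8]
opening: 0.005
gripper_force: 0.0
```

Request:
{"method": "step_arm", "body": {
  "series": [
    [0,0,-0.05,0,0,0,0],
    [0,0,-0.05,0,0,0,0],
    [0,0,-0.04,0,0,0,0],
    [0,0,-0.03,0,0,0,0],
    [0,0,0,0,0,0,0]
  ]
}}

```text
time_s: 3.32
ee_pos: [429.9, 123.3, 72.0]
tool_rot: [-3.141, 0.005, 0.05]
wrist_force: [-0.0, -0.2, 0.9]
opening: 0.003
gripper_force: 0.0
```

Request:
{"method": "step_arm", "body": {
  "series": [
    [0.01,0,0,0,0,0,0],
    [0.01,0,0,0,0,0,0],
    [0.006,0,0,0,0,0,0],
    [0.005,0,0,0,0,0,0],
    [0.005,0,0,0,0,0,0],
    [0.004,0,0,0,0,0,0],
    [0,0,0,0,0,0,0]
  ]
}}

```text
time_s: 4.2
ee_pos: [471.0, 123.4, 73.4]
tool_rot: [-3.142, 0.002, 0.05]
wrist_force: [-4.0, 1.0, 2.4]
opening: 0.005
gripper_force: 1.8
```

Request:
{"method": "step_arm", "body": {
  "series": [
    [0.003,0,0,0,0,0,0],
    [0.003,0,0,0,0,0,0],
    [0,0,0,0,0,0,0]
  ]
}}

```text
time_s: 4.58
ee_pos: [471.4, 123.4, 72.7]
tool_rot: [-3.142, 0.013, 0.051]
wrist_force: [-16.4, -1.2, 14.2]
opening: 0.008
gripper_force: 9.0
```

```bash
python3 - <<'E'
from h import *
out=[]
for n,(x0,y0) in(("top",(230,130)),("scene",(330,150))):
    im=capture(n);out.append(cv2.resize(im[y0:y0+120,x0:x0+80,::-1],None,fx=5,fy=5,interpolation=cv2.INTER_CUBIC))
cv2.imwrite("pics/s1.png",np.hstack(out))
print(bot.state()["wrist_force"],bot.state()["ee_pos"])
E
```

```text
[-17.3016516   -0.30917859  13.59175915] [471.36688545 123.35393413  72.70739358]
```

View pics/s1.png

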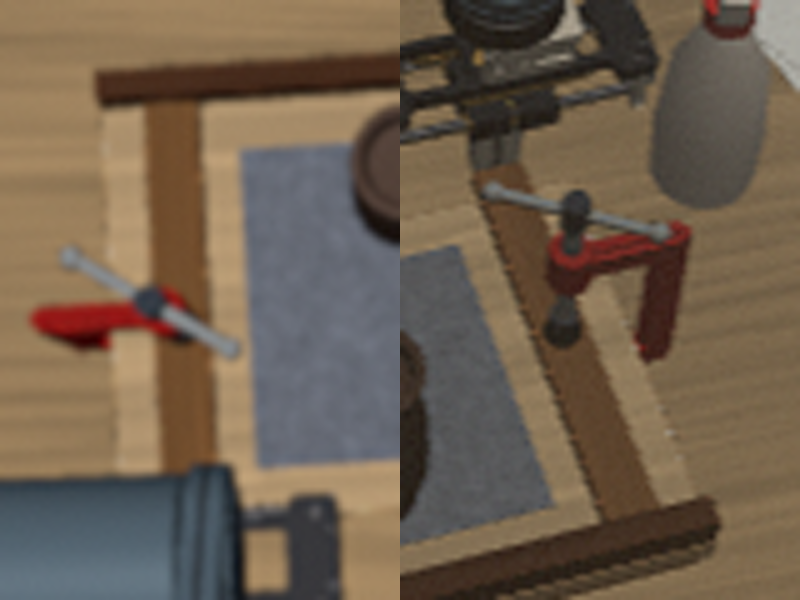

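Neither view shows a gap at the fence, top (175,105) and scene (630,520), and the arm felt a 16 N stop. Now to the bar.

Request:
{"method": "step_arm", "body": {
  "series": [
    [-0.02,0,0,0,0,0,0],
    [0,0,0.05,0,0,0,0],
    [0,0,0.05,0,0,0,0],
    [0,0,0.05,0,0,0,0],
    [0,0,0.05,0,0,0,0],
    [0.025,0.009,0,0,0,0.107,0],
    [0.025,0.009,0,0,0,0.107,0],
    [0.025,0.009,0,0,0,0.107,0],
    [0.025,0.009,0,0,0,0.107,0],
    [0.025,0.009,0,0,0,0.107,0],
    [0.023,0.011,0,0,0,0.107,0],
    [0,0,0,0,0,0,0]
  ]
}}

```text
time_s: 6.18
ee_pos: [607.1, 179.6, 272.9]
tool_rot: [3.141, -0.0, 1.058]
wrist_force: [-0.0, 0.0, -0.3]
opening: 0.003
gripper_force: 0.0
```

Request:
{"method": "step_arm", "body": {
  "series": [
    [-0.004,0,-0.03,0,0,0,0],
    [0,0,-0.03,0,0,0,0],
    [0,0,-0.008,0,0,0,0],
    [0,0,0,0,0,0,0]
  ]
}}

```text
time_s: 6.68
ee_pos: [601.5, 179.1, 205.9]
tool_rot: [-3.142, 0.0, 1.057]
wrist_force: [-0.0, -0.5, 0.4]
opening: 0.004
gripper_force: 0.0
```

```bash
python3 - <<'E'
from h import *
out=[]
for n,(x0,y0) in(("top",(210,140)),("scene",(330,130))):
    im=capture(n);out.append(cv2.resize(im[y0:y0+120,x0:x0+80,::-1],None,fx=5,fy=5,interpolation=cv2.INTER_CUBIC))
cv2.imwrite("pics/s2.png",np.hstack(out))
s=bot.state();print(s["wrist_force"],s["moment"],s["ee_pos"])
E
```

```text
[-1.32476982  0.96012709  0.23327976] [-0.06177991 -0.06193718 -0.01204633] [602.36445916 179.29641544 207.19363695]
```

View pics/s2.png

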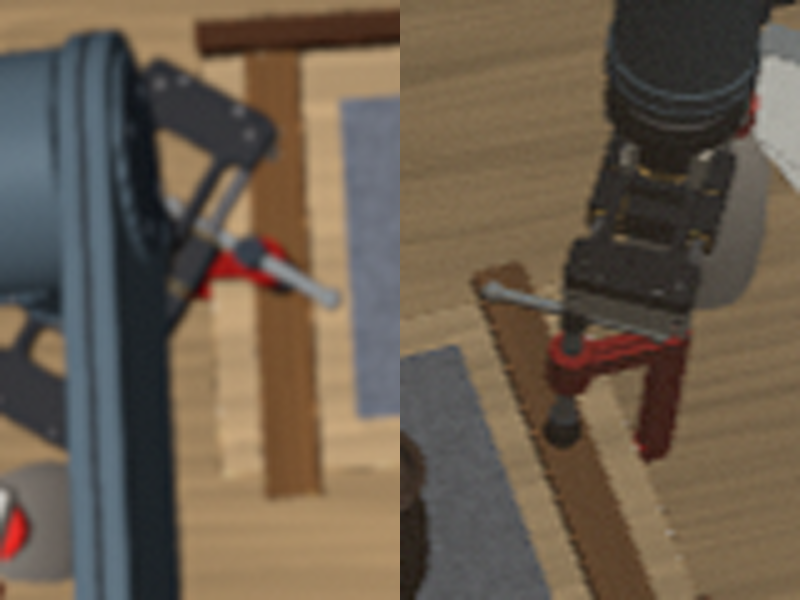

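The fingers stand behind the bar's left end, clear of the jaw and boss; the bar is untouched (right ball at ≈(332,298) in the left panel). Next I work out the arc.

```bash
python3 - <<'E'
import numpy as np
A=np.array([617.3,130.5])
for k,th in enumerate(np.arange(1.06,-0.3,-0.1)):
    u=np.array([np.cos(th),np.sin(th)]);b=np.array([-u[1],u[0]])
    p=A+36*u+21.5*b; print(round(th,2),p.round(1),(p-q).round(1) if k else "");q=p
E
```

```text
1.06 [616.1 172.4] 
0.96 [620.3 172.3] [ 4.2 -0.1]
0.86 [624.5 171.8] [ 4.2 -0.5]
0.76 [628.6 170.9] [ 4.1 -0.9]
0.66 [632.6 169.6] [ 4.  -1.3]
0.56 [636.4 167.8] [ 3.8 -1.7]
0.46 [640.  165.7] [ 3.6 -2.1]
0.36 [643.4 163.3] [ 3.4 -2.4]
0.26 [646.6 160.5] [ 3.1 -2.8]
0.16 [649.4 157.5] [ 2.9 -3.1]
0.06 [651.9 154.1] [ 2.5 -3.3]
-0.04 [654.1 150.5] [ 2.2 -3.6]
-0.14 [655.9 146.8] [ 1.8 -3.8]
-0.24 [657.4 142.8] [ 1.4 -3.9]
```

Request:
{"method": "step_arm", "body": {
  "series": [
    [0.007,-0.0035,0,0,0,0,0],
    [0.007,-0.0035,0,0,0,0,0],
    [0.0042,-0.0001,0,0,0,-0.0637,0],
    [0.0042,-0.0005,0,0,0,-0.0637,0],
    [0.0041,-0.0009,0,0,0,-0.0637,0],
    [0,0,0,0,0,0,0]
  ]
}}

```text
time_s: 7.52
ee_pos: [628.7, 170.4, 205.7]
tool_rot: [3.142, 0.0, 0.758]
wrist_force: [-1.1, -0.9, 0.5]
opening: 0.005
gripper_force: 0.3
```

```bash
python3 - <<'E'
from h import *
s=bot.state();print(s["wrist_force"],s["moment"],s["ee_pos"],s["tool_rot"])
E
```

```text
[-1.12472701 -0.88023727  0.51580996] [-0.01909465  0.03370159  0.0186321 ] [628.7142386  170.43917251 205.70106528] [3.14151918e+00 9.30690977e-05 7.58418608e-01]
```

Request:
{"method": "step_arm", "body": {
  "series": [
    [0.002,-0.0007,0,0,0,-0.0318,0],
    [0.002,-0.0007,0,0,0,-0.0318,0],
    [0.0019,-0.0008,0,0,0,-0.0318,0],
    [0,0,0,0,0,0,0],
    [0,0,0,0,0,0,0]
  ]
}}

```text
time_s: 8.15
ee_pos: [634.1, 168.5, 205.7]
tool_rot: [3.142, 0.0, 0.61]
wrist_force: [-0.6, -0.3, 0.6]
opening: 0.008
gripper_force: 0.5
```

Request:
{"method": "step_arm", "body": {
  "series": [
    [0.001,-0.0004,0,0,0,-0.016,0],
    [0.0009,-0.0005,0,0,0,-0.016,0],
    [0,0,0,0,0,0,0],
    [0,0,0,0,0,0,0]
  ]
}}

```text
time_s: 8.65
ee_pos: [636.0, 167.7, 205.6]
tool_rot: [3.142, 0.0, 0.558]
wrist_force: [-1.0, -0.4, -0.4]
opening: 0.002
gripper_force: 0.6
```

Request:
{"method": "step_arm", "body": {
  "series": [
    [0.0009,-0.0005,0,0,0,-0.016,0],
    [0.0009,-0.0005,0,0,0,-0.016,0],
    [0,0,0,0,0,0,0],
    [0,0,0,0,0,0,0]
  ]
}}

```text
time_s: 9.15
ee_pos: [637.8, 166.7, 205.6]
tool_rot: [3.142, 0.0, 0.508]
wrist_force: [-1.0, 0.1, -0.2]
opening: 0.002
gripper_force: 0.7
```

Request:
{"method": "step_arm", "body": {
  "series": [
    [0.0009,-0.0005,0,0,0,-0.016,0],
    [0.0009,-0.0005,0,0,0,-0.016,0],
    [0,0,0,0,0,0,0],
    [0,0,0,0,0,0,0]
  ]
}}

```text
time_s: 9.65
ee_pos: [639.6, 165.7, 205.6]
tool_rot: [3.142, 0.0, 0.457]
wrist_force: [-1.0, -0.4, 1.3]
opening: 0.004
gripper_force: 0.7
```

Request:
{"method": "step_arm", "body": {
  "series": [
    [0.0009,-0.0006,0,0,0,-0.016,0],
    [0.0008,-0.0006,0,0,0,-0.016,0],
    [0,0,0,0,0,0,0],
    [0,0,0,0,0,0,0]
  ]
}}

```text
time_s: 10.15
ee_pos: [641.3, 164.5, 205.6]
tool_rot: [3.142, 0.0, 0.407]
wrist_force: [-1.5, -0.3, 0.4]
opening: 0.005
gripper_force: 0.8
```

Request:
{"method": "step_arm", "body": {
  "series": [
    [0.0008,-0.0006,0,0,0,-0.016,0],
    [0.0008,-0.0006,0,0,0,-0.016,0],
    [0,0,0,0,0,0,0],
    [0,0,0,0,0,0,0]
  ]
}}

```text
time_s: 10.65
ee_pos: [642.9, 163.3, 205.6]
tool_rot: [3.142, 0.0, 0.357]
wrist_force: [-0.9, -0.3, -0.1]
opening: 0.002
gripper_force: 0.8
```

Request:
{"method": "step_arm", "body": {
  "series": [
    [0.0008,-0.0007,0,0,0,-0.016,0],
    [0.0008,-0.0007,0,0,0,-0.016,0],
    [0,0,0,0,0,0,0],
    [0,0,0,0,0,0,0]
  ]
}}

```text
time_s: 11.15
ee_pos: [644.5, 161.9, 205.6]
tool_rot: [3.142, 0.0, 0.307]
wrist_force: [-2.2, -0.1, 0.1]
opening: 0.005
gripper_force: 0.8
```

Request:
{"method": "step_arm", "body": {
  "series": [
    [0.0008,-0.0007,0,0,0,-0.016,0],
    [0.0007,-0.0007,0,0,0,-0.016,0],
    [0,0,0,0,0,0,0],
    [0,0,0,0,0,0,0]
  ]
}}

```text
time_s: 11.65
ee_pos: [645.9, 160.7, 205.6]
tool_rot: [-3.141, 0.0, 0.257]
wrist_force: [-2.5, 1.5, 0.1]
opening: 0.003
gripper_force: 1.5
```

Request:
{"method": "step_arm", "body": {
  "series": [
    [0.0004,-0.0003,0,0,0,-0.008,0],
    [0.0003,-0.0004,0,0,0,-0.008,0],
    [0,0,0,0,0,0,0],
    [0,0,0,0,0,0,0]
  ]
}}

```text
time_s: 12.15
ee_pos: [646.6, 160.1, 205.6]
tool_rot: [-3.141, 0.0, 0.231]
wrist_force: [-3.1, 2.3, 0.2]
opening: 0.007
gripper_force: 2.4
```

```bash
python3 - <<'E'
from h import *
s=bot.state();print(s["wrist_force"],s["moment"],s["ee_pos"],s["tool_rot"])
E
```

```text
[-3.13062806  2.32255598  0.21337657] [ 0.50804344  0.56165634 -0.03683429] [646.58047976 160.07697213 205.63952592] [-3.14124139e+00  1.17419138e-04  2.31428859e-01]
```

Request:
{"method": "step_arm", "body": {
  "series": [
    [-0.0015,-0.0004,0,0,0,0,0],
    [0,0,0,0,0,0,0],
    [0,0,0,0,0,0,0]
  ]
}}

```text
time_s: 12.52
ee_pos: [645.5, 159.6, 205.9]
tool_rot: [-3.141, -0.001, 0.231]
wrist_force: [-1.0, 4.4, 0.6]
opening: 0.004
gripper_force: 2.2
```

```bash
python3 - <<'E'
from h import *
s=bot.state();print(s["wrist_force"],s["moment"],s["ee_pos"],s["tool_rot"])
im=capture("scene");cv2.imwrite("pics/s3.png",cv2.resize(im[150:250,330:430,::-1],None,fx=6,fy=6,interpolation=cv2.INTER_CUBIC))
E
```

```text
[-1.00238479  4.40019048  0.62952046] [0.68984384 0.14110036 0.02748444] [645.54565767 159.61555083 205.86181767] [-3.14147938e+00 -1.03879486e-03  2.31306832e-01]
```

View pics/s3.png

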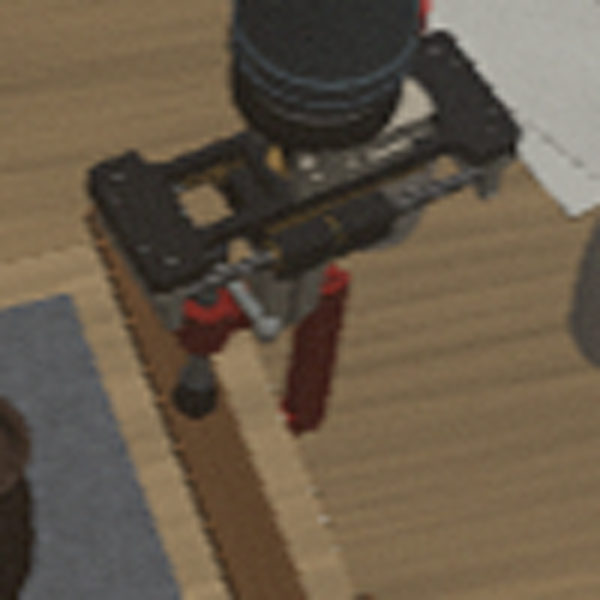

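The bar's left end shows at crop (268,325), with the finger squarely behind it. The push is now normal to the bar and 4.5 N is held, well above the screw's friction, so it has bitten. I'll load it gently along the tangent.

Request:
{"method": "step_arm", "body": {
  "series": [
    [0.0002,-0.0008,0,0,0,0,0],
    [0,0,0,0,0,0,0],
    [0,0,0,0,0,0,0]
  ]
}}

```text
time_s: 12.95
ee_pos: [645.6, 159.1, 205.9]
tool_rot: [-3.141, -0.001, 0.231]
wrist_force: [-0.9, 5.5, 1.2]
opening: 0.008
gripper_force: 2.8
```

Request:
{"method": "step_arm", "body": {
  "series": [
    [0.0002,-0.0008,0,0,0,0,0],
    [0.0002,-0.0008,0,0,0,0,0],
    [0,0,0,0,0,0,0],
    [0,0,0,0,0,0,0]
  ]
}}

```text
time_s: 13.45
ee_pos: [645.9, 158.2, 205.9]
tool_rot: [-3.14, -0.001, 0.232]
wrist_force: [-1.1, 6.6, 1.2]
opening: 0.006
gripper_force: 3.7
```

Request:
{"method": "step_arm", "body": {
  "series": [
    [0.0002,-0.001,0,0,0,0,0],
    [0.0003,-0.001,0,0,0,0,0],
    [0,0,0,0,0,0,0],
    [0,0,0,0,0,0,0]
  ]
}}

```text
time_s: 13.95
ee_pos: [646.1, 157.1, 205.9]
tool_rot: [-3.139, -0.001, 0.232]
wrist_force: [-1.9, 9.6, 1.7]
opening: 0.002
gripper_force: 4.9
```

```bash
python3 - <<'E'
from h import *
im=capture("scene")
s=bot.state();print(s["wrist_force"],s["moment"],s["ee_pos"],s["tool_rot"])
cv2.imwrite("pics/s4.png",cv2.resize(im[150:250,330:430,::-1],None,fx=6,fy=6,interpolation=cv2.INTER_CUBIC))
for th in(.35,.25,.15,.05): print(th,((proj("scene",[617.3+50*np.cos(th),130.5+50*np.sin(th),195])[0]-[330,150])*6).round(0))
E
```

```text
[-2.24664734  8.72784856  2.28823773] [1.62031365 0.3113378  0.11311326] [646.15458478 157.05625367 205.94998031] [-3.13854959e+00 -1.04589755e-03  2.32135241e-01]
0.35 [268. 328.]
0.25 [260. 332.]
0.15 [250. 336.]
0.05 [240. 338.]
```

View pics/s4.png

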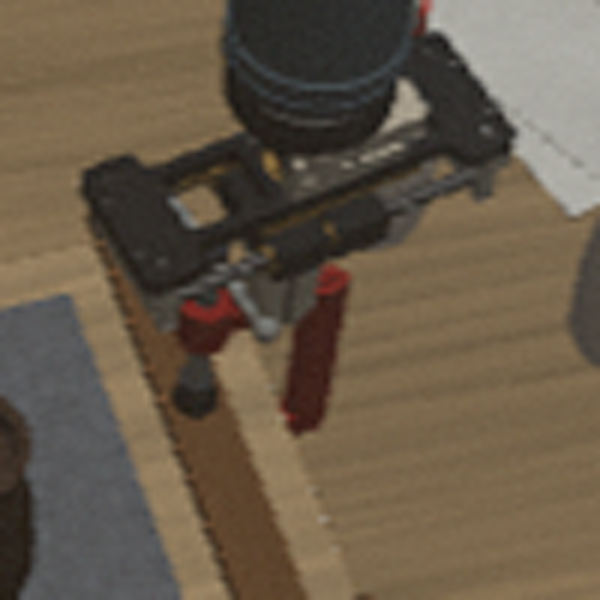

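The ball has stayed at ≈(266,326) while the force rose to 9 N, so the screw holds and only the fingers flex. The moment about the tool axis puts the contact about 42 mm out. I'll raise to 12–13 N.

Request:
{"method": "step_arm", "body": {
  "series": [
    [0.0002,-0.001,0,0,0,0,0],
    [0.0002,-0.001,0,0,0,0,0],
    [0.0001,-0.0005,0,0,0,0,0],
    [0,0,0,0,0,0,0],
    [0,0,0,0,0,0,0]
  ]
}}

```text
time_s: 14.62
ee_pos: [646.4, 155.7, 206.0]
tool_rot: [-3.137, -0.001, 0.233]
wrist_force: [-1.7, 12.2, 1.9]
opening: 0.003
gripper_force: 6.3
```

```bash
python3 - <<'E'
from h import *
s=bot.state();print(s["wrist_force"],s["moment"],s["ee_pos"],s["tool_rot"])
E
```

```text
[-1.7131219  12.23026195  1.86152982] [2.16247519 0.32718362 0.14710803] [646.43709023 155.67979019 205.99768036] [-3.13690062e+00 -1.27307316e-03  2.32702464e-01]
```

About 0.5 N m (0.398 + 0.147 by force and moment). Holding for over two seconds.

Request:
{"method": "step_arm", "body": {
  "series": [
    [0,0,0,0,0,0,0],
    [0,0,0,0,0,0,0],
    [0,0,0,0,0,0,0],
    [0,0,0,0,0,0,0],
    [0,0,0,0,0,0,0],
    [0,0,0,0,0,0,0],
    [0,0,0,0,0,0,0],
    [0,0,0,0,0,0,0]
  ]
}}

```text
time_s: 15.62
ee_pos: [646.4, 155.7, 206.0]
tool_rot: [-3.137, -0.001, 0.233]
wrist_force: [-1.6, 12.8, 1.3]
opening: 0.007
gripper_force: 6.3
```

Request:
{"method": "step_arm", "body": {
  "series": [
    [0,0,0,0,0,0,0],
    [0,0,0,0,0,0,0],
    [0,0,0,0,0,0,0],
    [0,0,0,0,0,0,0],
    [0,0,0,0,0,0,0],
    [0,0,0,0,0,0,0],
    [0,0,0,0,0,0,0],
    [0,0,0,0,0,0,0],
    [0,0,0,0,0,0,0],
    [0,0,0,0,0,0,0],
    [0,0,0,0,0,0,0],
    [0,0,0,0,0,0,0]
  ]
}}

```text
time_s: 17.12
ee_pos: [646.4, 155.7, 206.0]
tool_rot: [-3.137, -0.001, 0.233]
wrist_force: [-1.5, 13.1, 2.1]
opening: 0.004
gripper_force: 6.3
```

Request:
{"method": "step_arm", "body": {
  "series": [
    [-0.0005,0.002,0,0,0,0,0],
    [-0.0005,0.002,0,0,0,0,0],
    [-0.001,0.004,0,0,0,0,0],
    [-0.003,0.012,0,0,0,0,0],
    [-0.004,0.016,0,0,0,0,0],
    [0,0,0,0,0,0,0],
    [0,0,0.04,0,0,0,0],
    [0,0,0.05,0,0,0,0],
    [-0.04,0,0.03,0,0,0,0],
    [-0.05,0,0,0,0,0,0],
    [-0.05,0,0,0,0,0,0],
    [0,0,0,0,0,0,0]
  ]
}}

```text
time_s: 18.62
ee_pos: [494.7, 188.5, 326.4]
tool_rot: [3.141, 0.0, 0.232]
wrist_force: [1.3, -0.5, -0.6]
opening: 0.008
gripper_force: 0.0
```

```bash
python3 - <<'E'
from h import *
out=[]
for n,(x0,y0) in(("top",(230,130)),("scene",(330,150))):
    im=capture(n);out.append(cv2.resize(im[y0:y0+120,x0:x0+80,::-1],None,fx=5,fy=5,interpolation=cv2.INTER_CUBIC))
    for t,z in(("bar_end_a",195),("vase_mid",124),("bottle_mid",100),("pin_mid",21)):
        for d in spot_point(t,n)[:2]: print(n,t,round(d["p"],2),onz(n,d["location"],z).round(1))
cv2.imwrite("pics/s5.png",np.hstack(out))
s=bot.state();print(s["wrist_force"],s["ee_pos"])
E
```

```text
top bar_end_a 0.64 [664.6 149.  195. ]
top bar_end_a 0.55 [568.8 119.9 195. ]
top vase_mid 0.58 [700.6  -4.2 124. ]
top bottle_mid 0.93 [596.7 399.7 100. ]
top bottle_mid 0.36 [457.3 283.8 100. ]
top pin_mid 0.59 [ 466.7 -411.3   21. ]
scene bar_end_a 0.64 [671.2 140.8 195. ]
scene bar_end_a 0.63 [568.3 119.4 195. ]
scene vase_mid 0.97 [692.   -6.5 124. ]
scene bottle_mid 0.92 [456.6 266.5 100. ]
scene bottle_mid 0.71 [582.8 405.3 100. ]
scene pin_mid 0.64 [ 485.7 -395.    21. ]
[ 0.42145277 -0.53977906  0.54534065] [498.36714948 188.4348291  325.22235288]
```

View pics/s5.png

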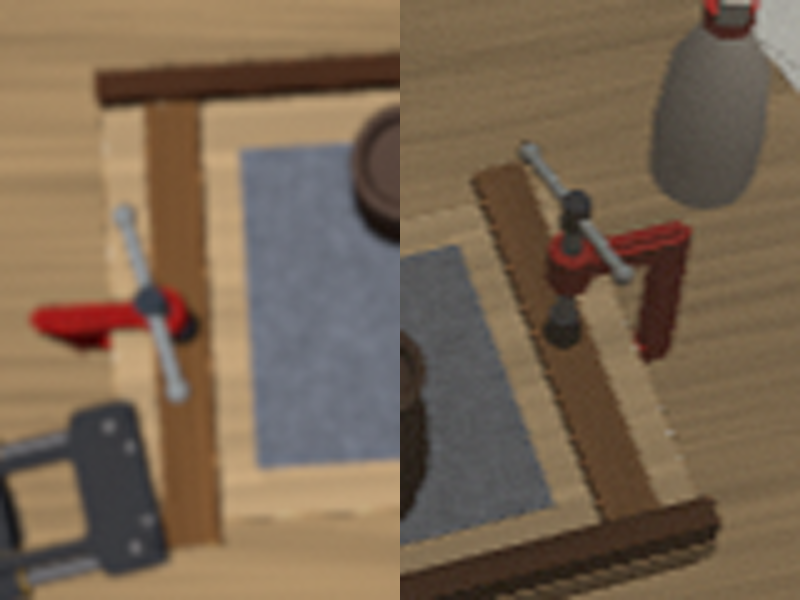

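The bar now points from top (124,215) to (176,390), about 0.28 rad, where the screw stopped. The strip is still against the fence, the vase and bottle are in place, and the arm is clear.

```bash
python3 -c "from rig import bot;print(bot.sign_off())"
```

```text
the job is handed in; nothing more can be done
None
```

The job is handed in, with no verdict shown: the strip is against the fence, the red screw bit and held about 0.5 N m for over two seconds and was let go without backing off, and the arm never went near the blue clamp, vase, rolling pin or spray bottle.

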